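# Dial the code on a lockable equipment case and draw its bolt

## Robot

A 6-joint arm with a two-finger parallel gripper is mounted at the origin on the work surface. World frame = base frame: x ahead of the robot, y to its left, z up, the work surface at z = 0. Lengths are in m, angles in rad, forces in N, time in s.
With the tool pointing down it reaches from about 0.375 to 0.925 m from the base axis. Payload 5.7 kg.
Tool frame: the origin (TCP) lies midway between the tips of the shut fingers; the grasp point (between the pads) lies 19 mm behind it; y points along the fingers, z is the direction in which the jaws open and shut, and the axes are right-handed (so a half turn about y gives the same grasp; the last joint's range is limited). The gripper opens to 85 mm and grips with 20 to 120 N. Pads are 22 mm wide; open, the fingers measure 114 mm over their backs; the gripper's body (76 mm by 85 mm) begins 54 mm behind the grasp point. The pads swing forward as they close: fully open they stand 13 mm farther back than shut.
Start: joints at [-1.352, 0.359, 1.51, -0, 1.272, -0.115], TCP at [0.197, -0.567, 0.231] pointing down, gripper open.
Joint ranges: [-2.97, 2.97], [-1.01, 2.36], [0.21, 2.38], [-0.96, 4.11], [0.2, 2.71], [-2.98, 2.98]. Speed limits (rad/s): [2.39, 2.39, 3.14, 3.14, 3.14, 3.14].

## Interface

Orientations are given as a rotation vector (axis times angle).
In Python, from cell import sense, imaging, order gives the robot as it stands. The module is installed in compiled form; this text tells all that it offers.
- The arm moves only by the shell command python3 -m creep 'ROWS' [FORCE]. ROWS is JSON, a list of rows, each an object of numbers: "dx", "dy", "dz": the shift along the tool's x, y, z in mm; "spin": the turn about the tool's y in rad; "jaw": the finger opening in mm, from 0 to 85.4. In form: [{"dx": .., "dy": .., "dz": .., "spin": .., "jaw": ..}, ...]. A call has 1 to 12 rows; each row is the pose to reach, as a shift and turn from the pose measured when the call began, along the tool's axes at that moment; what a row does not reach only later rows make up. A row lasts 1/12 s, in which the tool goes at most 41.7 mm and 7.16 degrees, less where a joint would pass 70% of its speed; a pose out of reach is approached as far as the arm can. A call with a gripper value outside its range is refused whole. The fingers move at their own pace and stop on an object; FORCE is the grip in N (left out, the last holds). Time passes only in rows, so rows that repeat a pose let the fingers close. It gives the time, the measured TCP pose, the force and the opening at its end, in the units of the state.
- sense(): the state, without advancing time (a new reading comes with each control period).
- imaging.camera(name): name is "scene" or "side" or "wrist"; returns a dict with "image" (480x640x3 uint8, blue, green, red), "camera_matrix" (3x3 intrinsics, pixels), "R" (3x3) and "t" (3): a world point X has camera coordinates R X + t. Camera axes: x right, y down, z forward; pixel columns grow to the right and rows downward; lengths in m; the calibration is good to about 2 mm. A picture is of the moment at which its call begins. There is no depth.
- order.job_done(): hands the job in, once; it reports no verdict.
Trained networks look in a picture, given as the dict that the camera call returned (one of the last four; its "shot" number tells which), for a name from the list of things; names that differ only in an ending like _2 or _b are one class to them, and where a whole thing is asked for, a point or a joint stands for the part that bears it (a point fixed in the world has none). Each returns a list of dicts, best first, with "confidence" (0 to 1); they miss things now and then, are a little off and sometimes report something else, mostly with a low value. They report only what shows in the picture. A call takes as long as a camera call.
- imaging.boxes_of(picture, thing): "box" ([left, top, right, bottom] as shares, 0 to 1, of the picture: columns of its width, rows of its height, round what is visible of it).
- imaging.masks_of(picture, thing): "region" (480x640 bool, what is visible of it) and "box" ([left, top, right, bottom] as shares, 0 to 1, of the picture: columns of its width, rows of its height, round what is visible of it).
The state is a dict: "clock": time; "q": joint angles; "joint_velocities": joint speeds; "joint_efforts": joint torques, N m; "tcp_pos": TCP position; "tool_rot": TCP orientation; "contact_force": force on the tool from outside, world axes, zero at the start; "moment": the same for the moment, N m; "grip_width": opening from 0.0 (shut) to 1.0 (fully open).
Only numpy, scipy, OpenCV 4.12 (cv2) and the standard library are available. Lean on these libraries where they do the work, as an engineer would, in place of code of your own. Each camera call takes 0.05 s, during which the arm holds its last target.

## Task

Unlock the grey equipment case: turn the dial on its lid to the right (clockwise) until the pointer stands over the red disc, back to the left until it stands over the blue disc, and to the right again until it stands over the green disc, letting it rest for about a second on each. Then, with the pointer left on green, slide the bolt with the orange tab fully open, away from the front keeper, and let go. Do not shift or knock over the things lying about.

Things in the scene. Friction and masses are not known exactly. Their poses are not given: they have to be found in the camera images.
- case: Grey steel case, fixed, 280 (x) x 350 (y) x 70 mm high. Origin: centre of its underside, on the bench; z up, x away from its front edge (the one nearest the robot). Its flat lid, 70 mm above the bench, carries the dial on the left half and the bolt on the right half.
- dial_axis (a point): Point on the dial's upright axis, on the top face of its round plate (radius 62 mm, dark), 90 mm above the bench; at x 25, y 70 mm in the case's frame. On the plate stands one black radial fin with a white line on top: 14 mm thick, upright flanks, from the axis to 66 mm out, top 122 mm above the bench; and a hub, radius 20 mm. Push the fin on either flank or pinch it.
- dial (a joint): Dial angle, rad. 0: pointer along the case's +x (away from the front edge). Grows when turned left (counter-clockwise from above), falls when turned right. Stops at -2.4 and 2.4, so it never crosses the direction to the case's front. Stiff (0.15 N m, some 3 N at 50 mm from the axis), stays where it is left. Starts between 0 and 2.1.
- pointer_tip (a point): Tip of the dial's thin black needle, in line with the fin, 80 mm from the axis and 84 mm above the bench, just above the coloured discs.
- disc_red: Flat red disc, 20 mm across, 3 mm thick, fixed on the mid-grey round plate round the dial, its centre 80 mm from the dial axis. Origin: centre of its underside. It stands in one of three places right of centre (dial at about -0.5, -1.2 or -1.9 rad), shared with green and yellow in any order.
- disc_green: Flat green disc, like the red one, in another of the same three places.
- disc_yellow: Flat yellow disc, like the red one, in the last of these three places; not part of the code.
- disc_blue: Flat blue disc, like the red one, in one of two places left of centre (dial at about 0.6 or 1.5 rad).
- disc_white: Flat white disc, like the red one, in the other of these two places; not part of the code.
- bolt (a joint): How far the bolt has been slid, m: 0 is shut (front end under the keeper), 0.055 is fully open against its stop. It slides along the case's +x, away from the front edge, with about 3 N of friction, and stays where it is left. It starts between 0 and 0.008.
- bolt_tab (a point): Middle of the top edge of the bolt's upright orange tab, 118 mm above the bench. The tab is 12 mm thick (case x), 40 mm wide (case y), 34 mm tall; it stands on the flat bolt, whose top is 84 mm above the bench. In the case's frame at y -110 mm, and x -20 mm when shut. 75 mm of free room on its front side, up to the dark keeper (top 92 mm above the bench).
- jar: Small white-capped jar, 42 mm across, 45 mm high, standing on the case's front edge; bystander. Origin: centre of its underside.
- screwdriver: Screwdriver with a red handle, lying on the bench right of the case; bystander.
- multimeter: Grey hand-held multimeter, 170 x 80 x 40 mm, lying left of the case; bystander. Origin: centre of its underside.
- parts_bin: Blue open parts bin, 150 x 110 x 70 mm, far left; bystander. Origin: centre of its underside.
- bottle: White bottle with a red cap, 60 mm across, 150 mm high, far left; bystander. Origin: centre of its underside.
- parts_tray: Black divided tray, 200 x 140 x 35 mm, far right; bystander. Origin: centre of its underside.

How it is judged:
By the outcome, as a careful person would: the job done as asked, in the order asked, and still so for the second after the job is handed in, with the robot touching nothing.
It also fails if it takes over 72 s, if anything falls off the work surface, if the arm or the gripper's body presses on something with over 40 N, if the wrist force passes 120 N, or if a joint passes its speed limit or range.

## Working session

There is one attempt and no reset: what is moved stays moved. The work goes in short steps, Python scripts to look and compute and a shell command to move; the robot and the scene stay as the last step left them, time stands still between calls to the robot, and variables do not carry over. Pictures are saved under pics/ and viewed, and the job is handed in when it is done.

```bash
mkdir -p pics; ls; python3 - <<'E'
from cell import sense, imaging, order
import cv2
s=sense();print(s)
for n in ["scene","side","wrist"]:
    p=imaging.camera(n);cv2.imwrite(f"pics/a_{n}.png",p["image"]);print(n,p["camera_matrix"].tolist(),p["R"].tolist(),p["t"].tolist())
E
```

```text
pics
{'clock': 0.0, 'q': array([-1.35213006e+00,  3.59516967e-01,  1.51147213e+00,  1.11809314e-05,
        1.27245678e+00, -1.15085973e-01]), 'joint_velocities': array([ 0.00095791,  0.00146176, -0.00096058,  0.00017557, -0.00135207,
        0.00078203]), 'joint_efforts': array([ 2.17558234e-03, -5.27618229e+01, -2.78619915e+01,  1.69758000e-04,
        1.32235847e-02, -1.03904959e-06]), 'tcp_pos': array([ 0.19640882, -0.56621535,  0.23043134]), 'tool_rot': array([-0.34380334,  2.04248337, -2.03865246]), 'contact_force': array([ 0.55617312, -0.58480397,  1.09609577]), 'moment': array([-0.00821298,  0.03181688,  0.02793899]), 'grip_width': 0.9999501827119064}
scene [[435.6435435138634, 0.0, 312.1493773107577], [0.0, 435.6435435138634, 236.03266230698594], [0.0, 0.0, 1.0]] [[-0.3368882408752929, 0.9412746557795311, -0.022546297857422456], [0.64060558023574, 0.21159620960043016, -0.7381405927420344], [-0.6900223211830044, -0.2631141700286319, -0.6742700718550116]] [0.18028487729411344, -0.26042552201954344, 1.6410130705056016]
side [[622.3568683284348, 0.0, 314.4500995731348], [0.0, 622.3568683284348, 233.74027367925328], [0.0, 0.0, 1.0]] [[-0.7926000441649326, -0.609626148979943, -0.011879750402736812], [-0.33988490932994697, 0.4579061462086127, -0.8214622387390372], [0.506224671859759, -0.6470532588158884, -0.5701391600795532]] [0.4123501090216026, 0.26491298073558256, 1.430806936703902]
wrist [[344.93462250081024, 0.0, 322.026076030034], [0.0, 344.93462250081024, 233.042081728626], [0.0, 0.0, 1.0]] [[0.3281646094193414, -0.9446183031838024, -0.0020616534158187463], [-0.8928228002216895, -0.3108819361509031, 0.3259138984139355], [-0.30850516450937143, -0.10511271600154608, -0.9453972077417121]] [-0.5998761868138791, -0.04182417999507541, 0.38135302582644914]
```

View pics/a_scene.png

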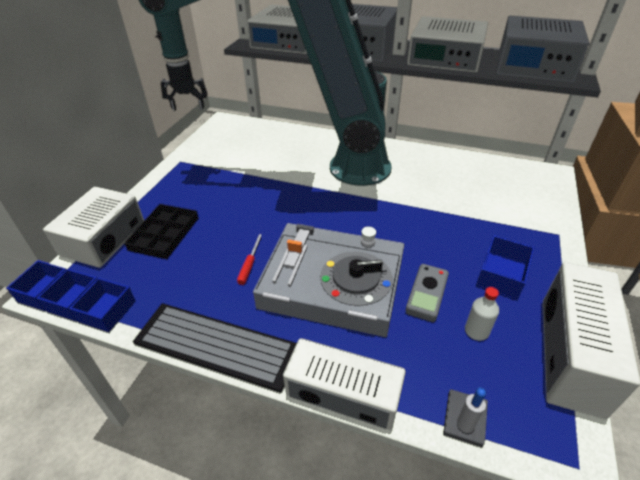

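View pics/a_side.png

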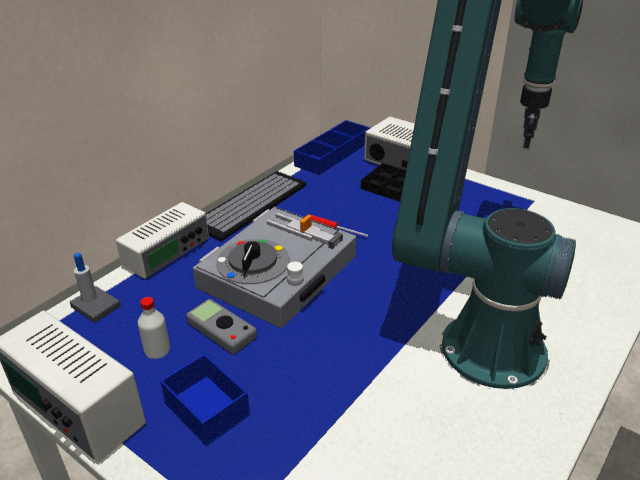

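View pics/a_wrist.png

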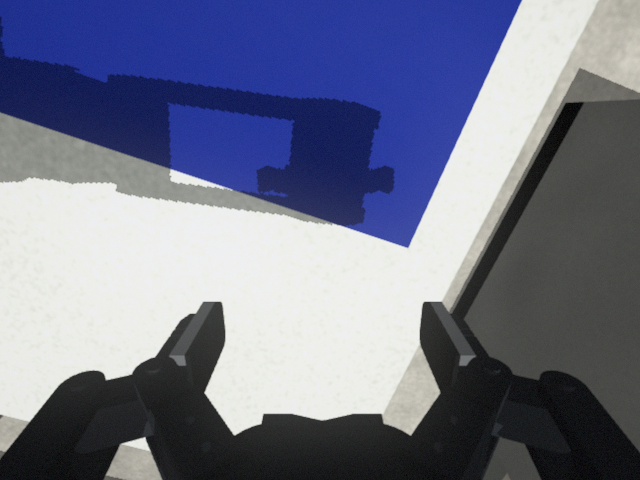

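The scene view shows the case around (330,275), with the discs yellow (330,264), green (325,279), red (336,294), white (368,299) and blue (386,284). The needle points near (383,267) and the jar is at (369,235). The side view agrees. Next I measure them.

```bash
cat > h.py <<'E'
import numpy as np, cv2
from cell import sense, imaging, order
def ray(p,uv):
    K,R,t=map(np.array,(p["camera_matrix"],p["R"],p["t"]))
    d=R.T@np.linalg.inv(K)@np.array([uv[0],uv[1],1.]); c=-R.T@t
    return c,d
def onz(p,uv,z):
    c,d=ray(p,uv); return c+d*(z-c[2])/d[2]
def tri(obs):
    A=np.zeros((3,3));b=np.zeros(3)
    for p,uv in obs:
        c,d=ray(p,uv);d=d/np.linalg.norm(d);M=np.eye(3)-np.outer(d,d);A+=M;b+=M@c
    return np.linalg.solve(A,b)
def proj(p,X):
    K,R,t=map(np.array,(p["camera_matrix"],p["R"],p["t"]))
    v=K@(R@np.array(X)+t); return v[:2]/v[2]
def cen(p,n):
    m=imaging.masks_of(p,n)
    if not m: return None,0
    ys,xs=np.nonzero(m[0]["region"]); return np.array([xs.mean(),ys.mean()]),m[0]["confidence"]
E
python3 - <<'E'
from h import *
P={n:imaging.camera(n) for n in ["scene","side"]}
for th in ["disc_red","disc_green","disc_yellow","disc_blue","disc_white","jar","bolt_tab","dial","case"]:
    r={n:cen(P[n],th) for n in P}
    o=[(P[n],r[n][0]) for n in P if r[n][0] is not None]
    print(th,{n:(np.round(v[0],1) if v[0] is not None else None,round(v[1],2)) for n,v in r.items()})
    if len(o)==2: print("  tri",tri(o).round(4))
    for p,uv in o: print("  z.083",onz(p,uv,.083).round(4))
for n in P:
    im=P[n]["image"]; c=(330,270) if n=="scene" else (275,260)
    im=im[c[1]-70:c[1]+70,c[0]-90:c[0]+90]
    cv2.imwrite(f"pics/z_{n}.png",cv2.resize(im,None,fx=4.2,fy=4.2,interpolation=cv2.INTER_CUBIC))
E
```

```text
disc_red {'scene': (None, 0), 'side': (None, 0)}
disc_green {'scene': (array([325.5, 278.8]), 0.62), 'side': (array([274.7, 264.2]), 0.36)}
  tri [0.5974 0.0667 0.0181]
  z.083 [0.6476 0.0786 0.083 ]
  z.083 [0.539 0.138 0.083]
disc_yellow {'scene': (None, 0), 'side': (None, 0)}
disc_blue {'scene': (None, 0), 'side': (None, 0)}
disc_white {'scene': (array([368.6, 298.8]), 0.38), 'side': (None, 0)}
  z.083 [0.6763 0.1992 0.083 ]
jar {'scene': (array([368.3, 237.5]), 0.74), 'side': (array([327.4, 221.9]), 0.63)}
  tri [0.4712 0.0972 0.158 ]
  z.083 [0.461  0.1436 0.083 ]
  z.083 [ 0.5472 -0.0953  0.083 ]
bolt_tab {'scene': (array([296. , 248.4]), 0.65), 'side': (array([309.2, 229.1]), 0.97)}
  tri [ 0.5656 -0.0354  0.0829]
  z.083 [ 0.5669 -0.0339  0.083 ]
  z.083 [ 0.5658 -0.0372  0.083 ]
dial {'scene': (array([357.4, 274.1]), 0.63), 'side': (array([252.2, 256.6]), 0.6)}
  tri [0.6053 0.1505 0.0837]
  z.083 [0.6057 0.1515 0.083 ]
  z.083 [0.6061 0.1482 0.083 ]
case {'scene': (array([330.9, 279.3]), 0.57), 'side': (array([274.8, 264.3]), 0.89)}
  tri [0.5933 0.0772 0.0216]
  z.083 [0.6447 0.0923 0.083 ]
  z.083 [0.5387 0.1382 0.083 ]
```

View pics/z_scene.png

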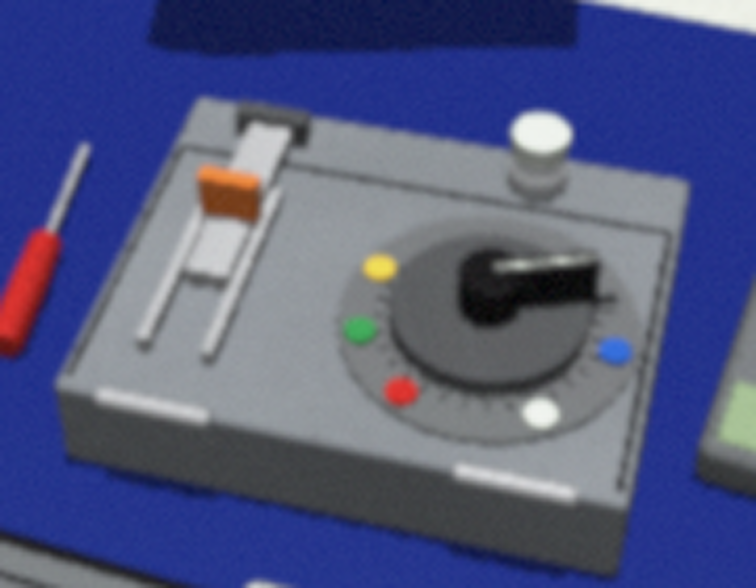

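View pics/z_side.png

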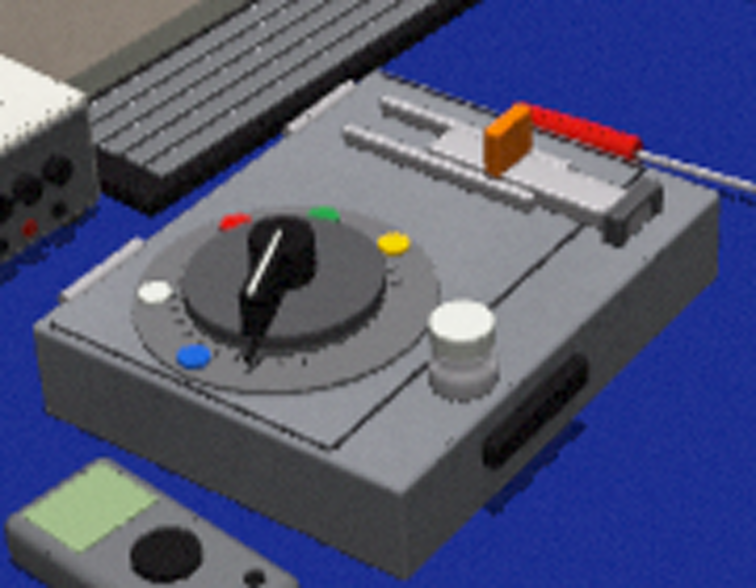

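```bash
cat > fit.py <<'E'
from h import *
from scipy.optimize import least_squares
P={n:imaging.camera(n) for n in ["scene","side"]}
off={"scene":(240,200),"side":(185,190)}
px=lambda n,z:(np.array(z)+.5)/4.2-.5+np.array(off[n])
cor={"scene":[(-.14,-.175,(203,97)),(-.14,.175,(690,183)),(.14,.175,(620,512)),(.14,-.175,(58,387))],
"side":[(.14,.175,(37,328)),(-.14,.175,(405,494)),(-.14,-.175,(718,200)),(.14,-.175,(378,70))]}
names=["red","green","yellow","blue","white"]
D={"scene":[(401,391),(360,329),(380,267),(615,351),(541,413)],"side":[(234,221),(323,214),(394,243),(194,356),(155,291)]}
vis={"side":[0,0,1,1,1],"scene":[1]*5}
tip={"scene":(612,299),"side":(251,367)}
def W(v,x,y,z):
    c,s=np.cos(v[2]),np.sin(v[2]); return [v[0]+c*x-s*y,v[1]+s*x+c*y,z]
def res(v):
    r=[]
    for n in P:
        o=v[9:11] if n=="scene" else v[11:13]
        for x,y,z in cor[n]: r+=list(proj(P[n],W(v,x,y,.07))+o-px(n,z))
        for i in range(5):
            a=v[3+i]; r+=list((proj(P[n],W(v,.025+.08*np.cos(a),.07+.08*np.sin(a),.0795))+o-px(n,D[n][i]))*(1.5 if vis[n][i] else .3))
        a=v[8]; r+=list(proj(P[n],W(v,.025+.08*np.cos(a),.07+.08*np.sin(a),.084))+o-px(n,tip[n]))
    return np.array(r+list(v[9:13]*.7))
s=least_squares(res,[.6,.08,0.2,-.5,-1.2,-1.9,1.5,.6,2]+[0]*4)
v=s.x
print("pose",v[:3].round(4),"angles",dict(zip(names,v[3:8].round(3))),"tip",v[8].round(3),"off",v[9:].round(2))
print("res",s.fun.round(1))
print("axis",np.round(W(v,.025,.07,.09),4),"tab",np.round(W(v,-.02,-.11,.118),4))
m=.001
print("jar",onz(P["scene"],px("scene",(541,133))-v[9:11],.045+.07).round(4),onz(P["side"],px("side",(462,322))-v[11:13],.115).round(4))
print("tab meas",onz(P["scene"],px("scene",(230,178))-v[9:11],.118).round(4),onz(P["side"],px("side",(509,122))-v[11:13],.118).round(4))
np.save("pose.npy",v)
E
python3 fit.py
```

```text
pose [0.5838 0.0747 0.0601] angles {'red': np.float64(-0.489), 'green': np.float64(-1.196), 'yellow': np.float64(-1.895), 'blue': np.float64(1.497), 'white': np.float64(0.604)} tip 1.992 off [ 0.44  1.26 -0.5   1.25]
res [-0.8 -0.   0.5 -0.   1.7 -0.3 -1.5 -0.1  0.1 -0.1 -0.2  0.1 -0.1 -0.
  0.  -0.1 -0.2  0.1  0.7 -0.1 -1.5 -0.1 -0.9  0.7  1.6 -1.   0.2  0.
  0.2  0.2  0.1  0.2  0.1 -0.   0.  -0.3  0.2  0.5  0.1 -0.4  0.3  0.9
 -0.3  0.9]
axis [0.6045 0.146  0.09  ] tab [ 0.5704 -0.0363  0.118 ]
jar [0.4662 0.1421 0.115 ] [0.4688 0.1416 0.115 ]
tab meas [ 0.574  -0.0354  0.118 ] [ 0.5744 -0.0367  0.118 ]
```

```bash
cat > plan.py <<'E'
from h import *
from scipy.spatial.transform import Rotation as Ro
s=sense();R=Ro.from_rotvec(s["tool_rot"]).as_matrix();p=s["tcp_pos"]
v=np.load("pose.npy")
AX=np.array([0.6045,0.146,.0]);YAW=v[2]
def jawang(): return np.arctan2(R[1,2],R[0,2])
def go(X,ang=None):
    """rows shift mm and spin to target world X, jaw dir world angle"""
    d=R.T@(np.array(X)-p)*1000
    sp=None if ang is None else -((ang-jawang()+np.pi)%(2*np.pi)-np.pi)
    return d.round(1),sp
if __name__=="__main__":
    print("t",s["clock"],"tcp",p.round(4),"jaw",s["grip_width"],"F",s["contact_force"].round(1),"q",s["q"].round(3))
    print(R.round(3),"jawang",jawang())
E
python3 plan.py; python3 - <<'E'
from plan import *
a=1.992+YAW
X=AX+[.05*np.cos(a),.05*np.sin(a),.16]
print(X,go(X,a-np.pi/2),go(X,a+np.pi/2))
E
```

```text
t 1.25 tcp [ 0.1966 -0.5669  0.2313] jaw 1.0007392043245358 F [-0.2 -0.5 -0.3] q [-1.352  0.359  1.51   0.     1.273 -0.115]
[[-0.945  0.     0.328]
 [-0.328  0.    -0.945]
 [-0.    -1.    -0.   ]] jawang -1.2370252009550908
[0.58135508 0.19032057 0.16      ] (array([-611.6,   71.4, -589.3]), np.float64(-1.7182873861612817)) (array([-611.6,   71.4, -589.3]), np.float64(1.4233052674285105))
```

```bash
python3 -m creep '[{"dx":-612,"dy":0,"dz":-589,"spin":-1.72,"jaw":45},{"dx":-612,"dy":0,"dz":-589,"spin":-1.72,"jaw":45},{"dx":-612,"dy":0,"dz":-589,"spin":-1.72,"jaw":45},{"dx":-612,"dy":0,"dz":-589,"spin":-1.72,"jaw":45},{"dx":-612,"dy":0,"dz":-589,"spin":-1.72,"jaw":45},{"dx":-612,"dy":0,"dz":-589,"spin":-1.72,"jaw":45},{"dx":-612,"dy":0,"dz":-589,"spin":-1.72,"jaw":45},{"dx":-612,"dy":0,"dz":-589,"spin":-1.72,"jaw":45},{"dx":-612,"dy":0,"dz":-589,"spin":-1.72,"jaw":45},{"dx":-612,"dy":0,"dz":-589,"spin":-1.72,"jaw":45},{"dx":-612,"dy":0,"dz":-589,"spin":-1.72,"jaw":45},{"dx":-612,"dy":0,"dz":-589,"spin":-1.72,"jaw":45}]' 25; cat > g1.py <<'E'
from plan import *
a=1.992+YAW
X=AX+[.05*np.cos(a),.05*np.sin(a),.16]
print("q",s["q"].round(3),X,go(X,a-np.pi/2))
E
python3 g1.py
```

```text
clock: 2.25
tcp_pos: [0.424, -0.1194, 0.2317]
tool_rot: [-1.324, 1.008, -1.01]
contact_force: [1.0, -0.4, 0.4]
grip_width: 0.526
q [-0.432  0.125  1.835  0.     1.18  -0.701] [0.58135508 0.19032057 0.16      ] (array([-256.8,   71.7,  234. ]), np.float64(-0.21225575087712167))
```

```bash
python3 -m creep '[{"dx":-257,"dy":0,"dz":234,"spin":-0.21,"jaw":45},{"dx":-257,"dy":0,"dz":234,"spin":-0.21,"jaw":45},{"dx":-257,"dy":0,"dz":234,"spin":-0.21,"jaw":45},{"dx":-257,"dy":0,"dz":234,"spin":-0.21,"jaw":45},{"dx":-257,"dy":0,"dz":234,"spin":-0.21,"jaw":45},{"dx":-257,"dy":0,"dz":234,"spin":-0.21,"jaw":45},{"dx":-257,"dy":0,"dz":234,"spin":-0.21,"jaw":45},{"dx":-257,"dy":0,"dz":234,"spin":-0.21,"jaw":45},{"dx":-257,"dy":40,"dz":234,"spin":-0.21,"jaw":45},{"dx":-257,"dy":72,"dz":234,"spin":-0.21,"jaw":45},{"dx":-257,"dy":72,"dz":234,"spin":-0.21,"jaw":45},{"dx":-257,"dy":72,"dz":234,"spin":-0.21,"jaw":45}]'
python3 g1.py; cat > pic.py <<'E'
import sys
from plan import *
tag=sys.argv[1]
for n in sys.argv[2:]:
    q=imaging.camera(n);im=q["image"].copy()
    if n!="wrist":
        c=(330,270) if n=="scene" else (275,250)
        im=cv2.resize(im[c[1]-70:c[1]+70,c[0]-90:c[0]+90],None,fx=4.2,fy=4.2,interpolation=cv2.INTER_CUBIC)
    cv2.imwrite(f"pics/{tag}_{n}.png",im)
E
python3 pic.py b scene wrist
```

```text
clock: 3.25
tcp_pos: [0.5793, 0.1903, 0.158]
tool_rot: [-1.403, 0.852, -0.847]
contact_force: [-0.4, 0.5, 1.0]
grip_width: 0.526
q [ 2.050e-01  4.460e-01  1.567e+00 -1.000e-03  1.133e+00 -2.750e-01] [0.58135508 0.19032057 0.16      ] (array([ 0.9, -2. ,  1.8]), np.float64(-0.0017004707960404097))
```

View pics/b_wrist.png

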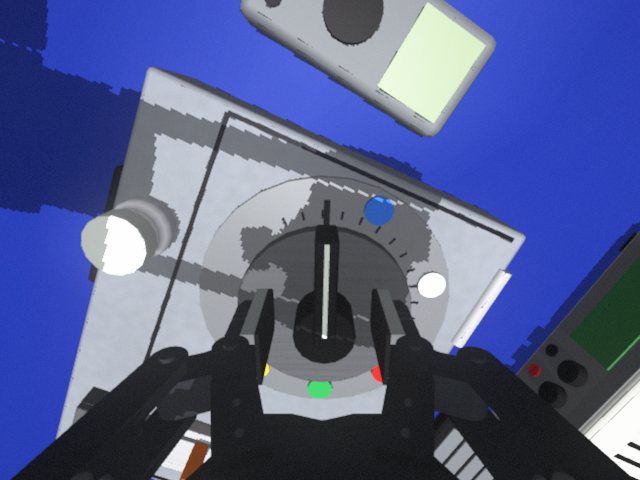

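View pics/b_scene.png

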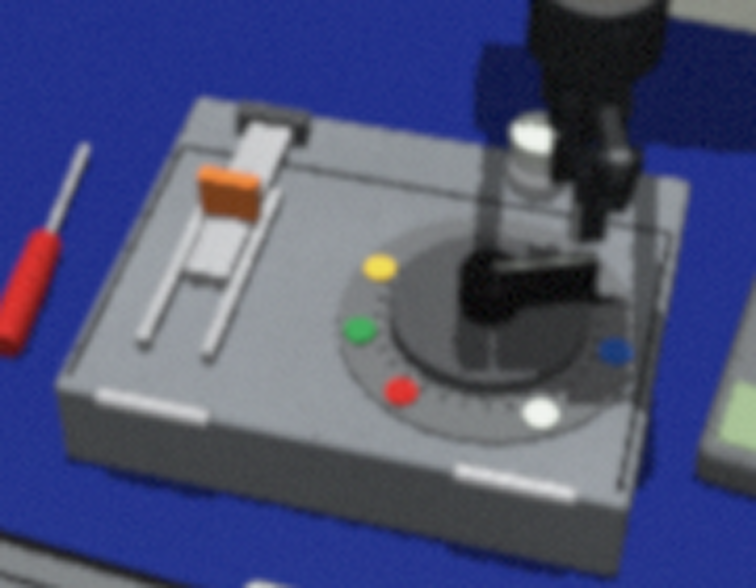

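```bash
python3 - <<'E'
from plan import *
q=imaging.camera("wrist")
def W(x,y,z):
    c,s_=np.cos(v[2]),np.sin(v[2]); return [v[0]+c*x-s_*y,v[1]+s_*x+c*y,z]
for n,a in [("blue",1.497),("white",.604),("tip",1.992),("green",-1.196)]:
    print(n,proj(q,W(.025+.08*np.cos(a),.07+.08*np.sin(a),.083)).round(1))
for r in (0,.066): print("fin",r,proj(q,W(.025+r*np.cos(1.992),.07+r*np.sin(1.992),.122)).round(1))
print("down z.097:",go([p[0],p[1],.097]))
E
```

```text
blue [377. 213.]
white [429.8 287.9]
tip [319.6 199. ]
green [316.  392.9]
fin 0 [320. 339.]
fin 0.066 [319.5 239.6]
down z.097: (array([-0.1, 64.3, -0.1]), None)
```

Fin, hub and discs project within about 2 mm of where the wrist camera shows them, so the pose holds. Now I descend and pinch.

```bash
python3 -m creep '[{"dx":0,"dy":30,"dz":0,"spin":0,"jaw":45},{"dx":0,"dy":50,"dz":0,"spin":0,"jaw":45},{"dx":0,"dy":60,"dz":0,"spin":0,"jaw":40},{"dx":0,"dy":60,"dz":0,"spin":0,"jaw":30},{"dx":0,"dy":60,"dz":0,"spin":0,"jaw":22},{"dx":0,"dy":60,"dz":0,"spin":0,"jaw":10},{"dx":0,"dy":60,"dz":0,"spin":0,"jaw":8},{"dx":0,"dy":60,"dz":0,"spin":0,"jaw":8},{"dx":0,"dy":60,"dz":0,"spin":0,"jaw":8},{"dx":0,"dy":60,"dz":0,"spin":0,"jaw":8}]' 25
cat > arc.py <<'E'
import sys
from plan import *
# arc rows: rotate TCP about dial axis by delta (rad, + = left), n rows
def arc(delta,n,ax=AX):
    out=[]
    for k in range(1,n+1):
        b=delta*k/n; c,s_=np.cos(b),np.sin(b)
        r=p[:2]-ax[:2]; X=np.array([ax[0]+c*r[0]-s_*r[1],ax[1]+s_*r[0]+c*r[1],p[2]])
        d=R.T@(X-p)*1000; out.append((round(d[0]),round(d[2]),round(-b,2)))
    return out
r=p[:2]-AX[:2]
print("t",s["clock"],"z",p[2].round(4),"r",np.hypot(*r).round(4),"dialang by pos",(np.arctan2(r[1],r[0])-YAW).round(3),"by jaw",(jawang()+np.pi/2-YAW).round(3),"jaw",s["grip_width"].round(3),"F",s["contact_force"].round(1),"M",s["moment"].round(2),"q6",s["q"][5].round(3))
if len(sys.argv)>2:
    print(",".join('{"dx":%d,"dz":%d,"spin":%.2f}'%t for t in arc(float(sys.argv[1]),int(sys.argv[2]))))
E
python3 arc.py -1.24 12; python3 pic.py c wrist side
```

```text
clock: 4.23
tcp_pos: [0.5835, 0.1899, 0.1037]
tool_rot: [-1.395, 0.846, -0.854]
contact_force: [-2.8, -3.0, 6.7]
grip_width: 0.158Traceback (most recent call last):
  File "arc.py", line 12, in <module>
    print("t",s["clock"],"z",p[2].round(4),"r",np.hypot(*r).round(4),"dialang by pos",(np.arctan2(r[1],r[0])-YAW).round(3),"by jaw",(jawang()+np.pi/2-YAW).round(3),"jaw",s["grip_width"].round(3),"F",s["contact_force"].round(1),"M",s["moment"].round(2),"q6",s["q"][5].round(3))
                                                                                                                                                                          ^^^^^^^^^^^^^^^^^^^^^
AttributeError: 'float' object has no attribute 'round'
```

View pics/c_wrist.png

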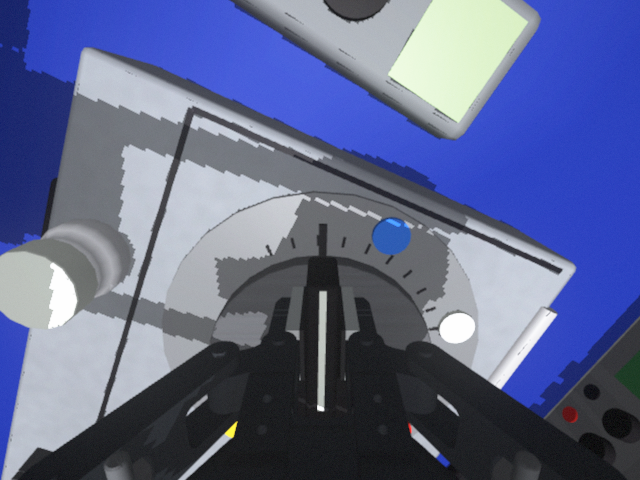

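View pics/c_side.png

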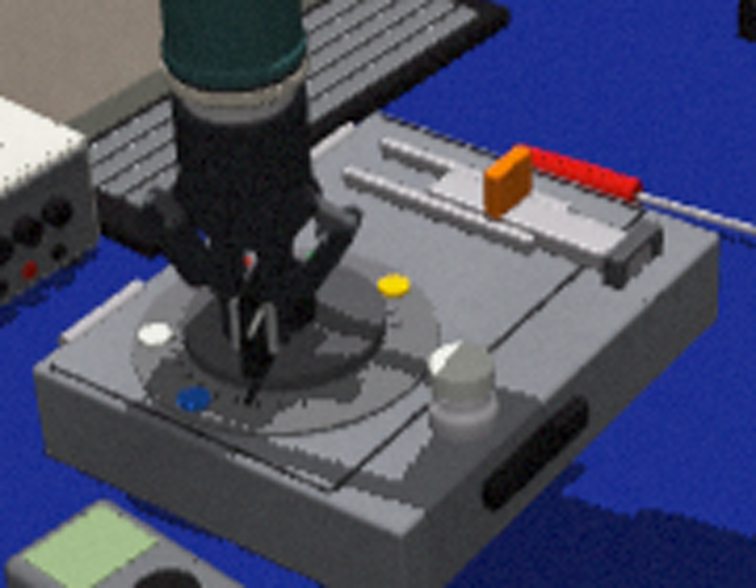

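Good pinch: the fin stands between the pads at column 322. I fix the script's print line and carry on.

```bash
sed -i 's/s\["grip_width"\].round(3)/round(s["grip_width"],3)/' arc.py; python3 arc.py -1.23 12
```

```text
t 4.3333 z 0.1037 r 0.0486 dialang by pos 1.957 by jaw 1.989 jaw 0.156 F [-1.7 -2.6  6.8] M [-0.48  0.48 -0.27] q6 -0.274
{"dx":0,"dz":5,"spin":0.10},{"dx":1,"dz":10,"spin":0.20},{"dx":3,"dz":15,"spin":0.31},{"dx":5,"dz":19,"spin":0.41},{"dx":7,"dz":24,"spin":0.51},{"dx":10,"dz":28,"spin":0.61},{"dx":13,"dz":32,"spin":0.72},{"dx":17,"dz":35,"spin":0.82},{"dx":20,"dz":38,"spin":0.92},{"dx":25,"dz":41,"spin":1.03},{"dx":29,"dz":43,"spin":1.13},{"dx":34,"dz":45,"spin":1.23}
```

```bash
python3 -m creep '[{"dx":0,"dy":0,"dz":5,"spin":0.10,"jaw":8},{"dx":1,"dy":0,"dz":10,"spin":0.20,"jaw":8},{"dx":3,"dy":0,"dz":15,"spin":0.31,"jaw":8},{"dx":5,"dy":0,"dz":19,"spin":0.41,"jaw":8},{"dx":7,"dy":0,"dz":24,"spin":0.51,"jaw":8},{"dx":10,"dy":0,"dz":28,"spin":0.61,"jaw":8},{"dx":13,"dy":0,"dz":32,"spin":0.72,"jaw":8},{"dx":17,"dy":0,"dz":35,"spin":0.82,"jaw":8},{"dx":20,"dy":0,"dz":38,"spin":0.92,"jaw":8},{"dx":25,"dy":0,"dz":41,"spin":1.03,"jaw":8},{"dx":29,"dy":0,"dz":43,"spin":1.13,"jaw":8},{"dx":34,"dy":0,"dz":45,"spin":1.23,"jaw":8}]'; python3 arc.py -1.24 12; python3 pic.py d wrist
```

```text
clock: 5.33
tcp_pos: [0.6371, 0.1817, 0.1039]
tool_rot: [-0.747, 1.741, -1.74]
contact_force: [-6.1, 4.1, -0.7]
grip_width: 0.155
t 5.3333 z 0.1039 r 0.0484 dialang by pos 0.77 by jaw 0.754 jaw 0.155 F [-6.1  4.1 -0.7] M [ 0.66  1.03 -0.15] q6 0.929
{"dx":0,"dz":5,"spin":0.10},{"dx":1,"dz":10,"spin":0.21},{"dx":2,"dz":15,"spin":0.31},{"dx":4,"dz":19,"spin":0.41},{"dx":6,"dz":24,"spin":0.52},{"dx":9,"dz":28,"spin":0.62},{"dx":12,"dz":32,"spin":0.72},{"dx":15,"dz":36,"spin":0.83},{"dx":19,"dz":39,"spin":0.93},{"dx":23,"dz":42,"spin":1.03},{"dx":27,"dz":44,"spin":1.14},{"dx":32,"dz":46,"spin":1.24}
```

View pics/d_wrist.png

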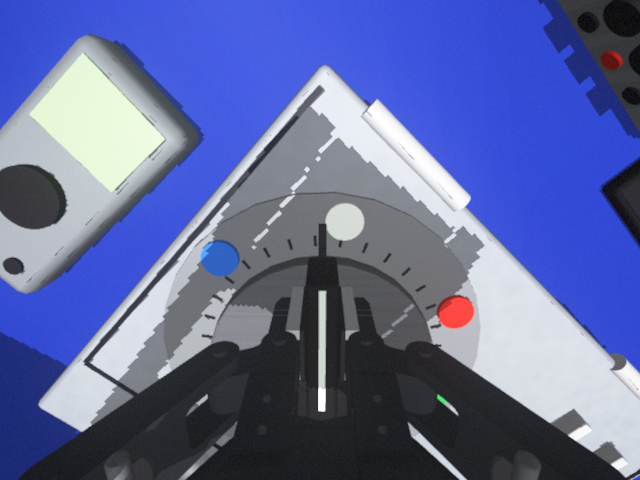

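The needle is at (322,225), just left of white at (345,222), so the dial is about 0.75. The fin follows the gripper, so I go on to red.

```bash
python3 -m creep '[{"dx":0,"dy":0,"dz":5,"spin":0.10,"jaw":8},{"dx":1,"dy":0,"dz":10,"spin":0.21,"jaw":8},{"dx":2,"dy":0,"dz":15,"spin":0.31,"jaw":8},{"dx":4,"dy":0,"dz":19,"spin":0.41,"jaw":8},{"dx":6,"dy":0,"dz":24,"spin":0.52,"jaw":8},{"dx":9,"dy":0,"dz":28,"spin":0.62,"jaw":8},{"dx":12,"dy":0,"dz":32,"spin":0.72,"jaw":8},{"dx":15,"dy":0,"dz":36,"spin":0.83,"jaw":8},{"dx":19,"dy":0,"dz":39,"spin":0.93,"jaw":8},{"dx":23,"dy":0,"dz":42,"spin":1.03,"jaw":8},{"dx":27,"dy":0,"dz":44,"spin":1.14,"jaw":8},{"dx":32,"dy":0,"dz":46,"spin":1.24,"jaw":8}]'; python3 arc.py; python3 pic.py e wrist
```

```text
clock: 6.38
tcp_pos: [0.6472, 0.1273, 0.1039]
tool_rot: [-0.44, -1.982, 1.975]
contact_force: [-3.5, 4.6, -1.2]
grip_width: 0.154
t 6.3833 z 0.1039 r 0.0466 dialang by pos -0.472 by jaw -0.499 jaw 0.154 F [-3.5  4.6 -1.2] M [ 0.85  0.68 -0.02] q6 2.095
```

View pics/e_wrist.png

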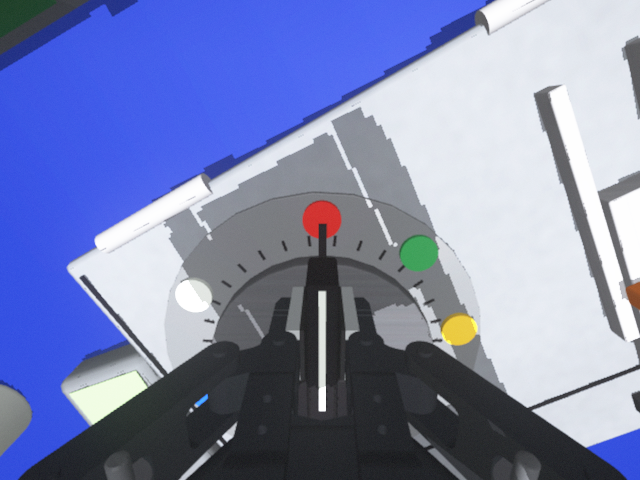

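The needle at (322,228) is centred on the red disc at (322,219). I rest there for about 1.2 s.

```bash
python3 -m creep '[{"dx":0,"dy":0,"dz":0,"spin":0,"jaw":8},{"dx":0,"dy":0,"dz":0,"spin":0,"jaw":8},{"dx":0,"dy":0,"dz":0,"spin":0,"jaw":8},{"dx":0,"dy":0,"dz":0,"spin":0,"jaw":8},{"dx":0,"dy":0,"dz":0,"spin":0,"jaw":8},{"dx":0,"dy":0,"dz":0,"spin":0,"jaw":8},{"dx":0,"dy":0,"dz":0,"spin":0,"jaw":8},{"dx":0,"dy":0,"dz":0,"spin":0,"jaw":8},{"dx":0,"dy":0,"dz":0,"spin":0,"jaw":8},{"dx":0,"dy":0,"dz":0,"spin":0,"jaw":8},{"dx":0,"dy":0,"dz":0,"spin":0,"jaw":8},{"dx":0,"dy":0,"dz":0,"spin":0,"jaw":8}]'; python3 -m creep '[{"dx":0,"dy":0,"dz":0,"spin":0,"jaw":8},{"dx":0,"dy":0,"dz":0,"spin":0,"jaw":8}]' ; python3 arc.py 1.00 12
```

```text
clock: 7.43
tcp_pos: [0.647, 0.127, 0.1039]
tool_rot: [-0.446, -1.978, 1.97]
contact_force: [0.2, 4.1, -4.0]
grip_width: 0.157
clock: 7.6
tcp_pos: [0.647, 0.127, 0.1039]
tool_rot: [-0.446, -1.978, 1.97]
contact_force: [-0.4, 3.2, -3.6]
grip_width: 0.16
t 7.6 z 0.1039 r 0.0465 dialang by pos -0.481 by jaw -0.505 jaw 0.16 F [-0.4  3.2 -3.6] M [ 0.32  0.03 -0.08] q6 2.101
{"dx":0,"dz":-4,"spin":-0.08},{"dx":1,"dz":-8,"spin":-0.17},{"dx":2,"dz":-11,"spin":-0.25},{"dx":3,"dz":-15,"spin":-0.33},{"dx":4,"dz":-19,"spin":-0.42},{"dx":6,"dz":-22,"spin":-0.50},{"dx":8,"dz":-25,"spin":-0.58},{"dx":11,"dz":-29,"spin":-0.67},{"dx":13,"dz":-31,"spin":-0.75},{"dx":16,"dz":-34,"spin":-0.83},{"dx":19,"dz":-36,"spin":-0.92},{"dx":22,"dz":-39,"spin":-1.00}
```

```bash
python3 -m creep '[{"dx":0,"dy":0,"dz":-4,"spin":-0.08,"jaw":8},{"dx":1,"dy":0,"dz":-8,"spin":-0.17,"jaw":8},{"dx":2,"dy":0,"dz":-11,"spin":-0.25,"jaw":8},{"dx":3,"dy":0,"dz":-15,"spin":-0.33,"jaw":8},{"dx":4,"dy":0,"dz":-19,"spin":-0.42,"jaw":8},{"dx":6,"dy":0,"dz":-22,"spin":-0.50,"jaw":8},{"dx":8,"dy":0,"dz":-25,"spin":-0.58,"jaw":8},{"dx":11,"dy":0,"dz":-29,"spin":-0.67,"jaw":8},{"dx":13,"dy":0,"dz":-31,"spin":-0.75,"jaw":8},{"dx":16,"dy":0,"dz":-34,"spin":-0.83,"jaw":8},{"dx":19,"dy":0,"dz":-36,"spin":-0.92,"jaw":8},{"dx":22,"dy":0,"dz":-39,"spin":-1.0,"jaw":8}]'; python3 arc.py 1.00 12
```

```text
clock: 8.6
tcp_pos: [0.6447, 0.1723, 0.1039]
tool_rot: [-0.544, 1.909, -1.9]
contact_force: [2.2, 2.8, -7.3]
grip_width: 0.159
t 8.6 z 0.1039 r 0.048 dialang by pos 0.519 by jaw 0.498 jaw 0.159 F [ 2.2  2.8 -7.3] M [ 0.2  -0.25 -0.22] q6 1.165
{"dx":0,"dz":-4,"spin":-0.08},{"dx":1,"dz":-8,"spin":-0.17},{"dx":2,"dz":-12,"spin":-0.25},{"dx":3,"dz":-16,"spin":-0.33},{"dx":5,"dz":-19,"spin":-0.42},{"dx":6,"dz":-23,"spin":-0.50},{"dx":8,"dz":-26,"spin":-0.58},{"dx":11,"dz":-29,"spin":-0.67},{"dx":14,"dz":-32,"spin":-0.75},{"dx":16,"dz":-35,"spin":-0.83},{"dx":20,"dz":-38,"spin":-0.92},{"dx":23,"dz":-40,"spin":-1.00}
```

```bash
python3 -m creep '[{"dx":0,"dy":0,"dz":-4,"spin":-0.08,"jaw":8},{"dx":1,"dy":0,"dz":-8,"spin":-0.17,"jaw":8},{"dx":2,"dy":0,"dz":-12,"spin":-0.25,"jaw":8},{"dx":3,"dy":0,"dz":-16,"spin":-0.33,"jaw":8},{"dx":5,"dy":0,"dz":-19,"spin":-0.42,"jaw":8},{"dx":6,"dy":0,"dz":-23,"spin":-0.50,"jaw":8},{"dx":8,"dy":0,"dz":-26,"spin":-0.58,"jaw":8},{"dx":11,"dy":0,"dz":-29,"spin":-0.67,"jaw":8},{"dx":14,"dy":0,"dz":-32,"spin":-0.75,"jaw":8},{"dx":16,"dy":0,"dz":-35,"spin":-0.83,"jaw":8},{"dx":20,"dy":0,"dz":-38,"spin":-0.92,"jaw":8},{"dx":23,"dy":0,"dz":-40,"spin":-1.0,"jaw":8}]'; python3 arc.py; python3 pic.py f wrist
```

```text
clock: 9.6
tcp_pos: [0.6049, 0.1948, 0.1039]
tool_rot: [-1.198, 1.215, -1.212]
contact_force: [2.4, 5.1, -7.3]
grip_width: 0.157
t 9.6 z 0.1039 r 0.0488 dialang by pos 1.502 by jaw 1.503 jaw 0.157 F [ 2.4  5.1 -7.3] M [ 0.63 -0.34 -0.04] q6 0.205
```

View pics/f_wrist.png

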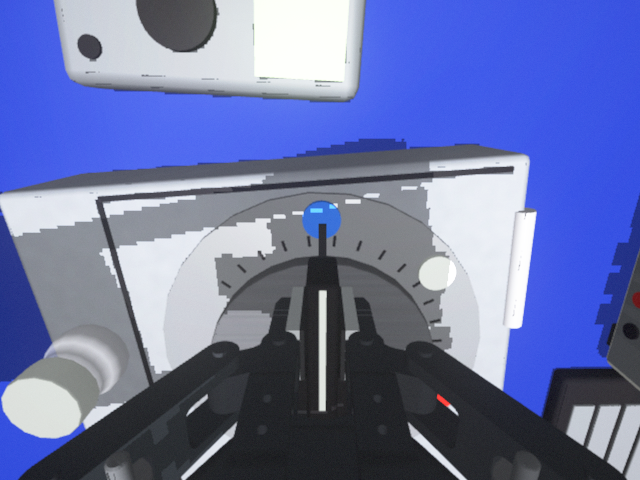

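The needle at (322,228) is centred on the blue disc at (321,218). I rest again.

```bash
python3 -m creep '[{"dx":0,"dy":0,"dz":0,"spin":0,"jaw":8},{"dx":0,"dy":0,"dz":0,"spin":0,"jaw":8},{"dx":0,"dy":0,"dz":0,"spin":0,"jaw":8},{"dx":0,"dy":0,"dz":0,"spin":0,"jaw":8},{"dx":0,"dy":0,"dz":0,"spin":0,"jaw":8},{"dx":0,"dy":0,"dz":0,"spin":0,"jaw":8},{"dx":0,"dy":0,"dz":0,"spin":0,"jaw":8},{"dx":0,"dy":0,"dz":0,"spin":0,"jaw":8},{"dx":0,"dy":0,"dz":0,"spin":0,"jaw":8},{"dx":0,"dy":0,"dz":0,"spin":0,"jaw":8},{"dx":0,"dy":0,"dz":0,"spin":0,"jaw":8},{"dx":0,"dy":0,"dz":0,"spin":0,"jaw":8}]'; python3 -m creep '[{"dx":0,"dy":0,"dz":0,"spin":0,"jaw":8},{"dx":0,"dy":0,"dz":0,"spin":0,"jaw":8}]' ; python3 arc.py -1.2 12
```

```text
clock: 10.65
tcp_pos: [0.6046, 0.1948, 0.104]
tool_rot: [-1.201, 1.212, -1.208]
contact_force: [3.3, 4.0, -8.6]
grip_width: 0.157
clock: 10.82
tcp_pos: [0.6046, 0.1948, 0.1039]
tool_rot: [-1.201, 1.212, -1.208]
contact_force: [2.6, 3.0, -7.1]
grip_width: 0.153
t 10.8167 z 0.1039 r 0.0488 dialang by pos 1.51 by jaw 1.508 jaw 0.153 F [ 2.6  3.  -7.1] M [ 0.38 -0.32  0.08] q6 0.2
{"dx":0,"dz":5,"spin":0.10},{"dx":1,"dz":10,"spin":0.20},{"dx":2,"dz":14,"spin":0.30},{"dx":4,"dz":19,"spin":0.40},{"dx":6,"dz":23,"spin":0.50},{"dx":8,"dz":28,"spin":0.60},{"dx":11,"dz":31,"spin":0.70},{"dx":15,"dz":35,"spin":0.80},{"dx":18,"dz":38,"spin":0.90},{"dx":22,"dz":41,"spin":1.00},{"dx":27,"dz":44,"spin":1.10},{"dx":31,"dz":46,"spin":1.20}
```

```bash
python3 -m creep '[{"dx":0,"dy":0,"dz":5,"spin":0.10,"jaw":8},{"dx":1,"dy":0,"dz":10,"spin":0.20,"jaw":8},{"dx":2,"dy":0,"dz":14,"spin":0.30,"jaw":8},{"dx":4,"dy":0,"dz":19,"spin":0.40,"jaw":8},{"dx":6,"dy":0,"dz":23,"spin":0.50,"jaw":8},{"dx":8,"dy":0,"dz":28,"spin":0.60,"jaw":8},{"dx":11,"dy":0,"dz":31,"spin":0.70,"jaw":8},{"dx":15,"dy":0,"dz":35,"spin":0.80,"jaw":8},{"dx":18,"dy":0,"dz":38,"spin":0.90,"jaw":8},{"dx":22,"dy":0,"dz":41,"spin":1.0,"jaw":8},{"dx":27,"dy":0,"dz":44,"spin":1.1,"jaw":8},{"dx":31,"dy":0,"dz":46,"spin":1.2,"jaw":8}]'; python3 arc.py -1.2 12
```

```text
clock: 11.82
tcp_pos: [0.6486, 0.1642, 0.1039]
tool_rot: [-0.37, 2.031, -2.016]
contact_force: [-2.9, 4.7, -1.5]
grip_width: 0.158
t 11.8167 z 0.1039 r 0.0477 dialang by pos 0.331 by jaw 0.302 jaw 0.158 F [-2.9  4.7 -1.5] M [ 0.52  0.45 -0.09] q6 1.345
{"dx":0,"dz":5,"spin":0.10},{"dx":1,"dz":10,"spin":0.20},{"dx":2,"dz":14,"spin":0.30},{"dx":3,"dz":19,"spin":0.40},{"dx":5,"dz":23,"spin":0.50},{"dx":8,"dz":27,"spin":0.60},{"dx":10,"dz":31,"spin":0.70},{"dx":14,"dz":35,"spin":0.80},{"dx":17,"dz":38,"spin":0.90},{"dx":21,"dz":41,"spin":1.00},{"dx":25,"dz":43,"spin":1.10},{"dx":29,"dz":45,"spin":1.20}
```

```bash
python3 -m creep '[{"dx":0,"dy":0,"dz":5,"spin":0.10,"jaw":8},{"dx":1,"dy":0,"dz":10,"spin":0.20,"jaw":8},{"dx":2,"dy":0,"dz":14,"spin":0.30,"jaw":8},{"dx":3,"dy":0,"dz":19,"spin":0.40,"jaw":8},{"dx":5,"dy":0,"dz":23,"spin":0.50,"jaw":8},{"dx":8,"dy":0,"dz":27,"spin":0.60,"jaw":8},{"dx":10,"dy":0,"dz":31,"spin":0.70,"jaw":8},{"dx":14,"dy":0,"dz":35,"spin":0.80,"jaw":8},{"dx":17,"dy":0,"dz":38,"spin":0.90,"jaw":8},{"dx":21,"dy":0,"dz":41,"spin":1.0,"jaw":8},{"dx":25,"dy":0,"dz":43,"spin":1.1,"jaw":8},{"dx":29,"dy":0,"dz":45,"spin":1.2,"jaw":8}]'; python3 arc.py -0.3 4
```

```text
clock: 12.82
tcp_pos: [0.6359, 0.1123, 0.1038]
tool_rot: [-0.765, -1.726, 1.715]
contact_force: [-2.0, 6.3, -0.3]
grip_width: 0.16
t 12.8167 z 0.1038 r 0.0461 dialang by pos -0.881 by jaw -0.903 jaw 0.16 F [-2.   6.3 -0.3] M [0.6  0.35 0.09] q6 2.472
{"dx":0,"dz":3,"spin":0.07},{"dx":0,"dz":7,"spin":0.15},{"dx":1,"dz":10,"spin":0.22},{"dx":2,"dz":14,"spin":0.30}
```

```bash
python3 -m creep '[{"dx":0,"dy":0,"dz":3,"spin":0.07,"jaw":8},{"dx":0,"dy":0,"dz":7,"spin":0.15,"jaw":8},{"dx":1,"dy":0,"dz":10,"spin":0.22,"jaw":8},{"dx":2,"dy":0,"dz":14,"spin":0.29,"jaw":8},{"dx":2,"dy":0,"dz":14,"spin":0.29,"jaw":8},{"dx":2,"dy":0,"dz":14,"spin":0.29,"jaw":8}]'; python3 arc.py; python3 pic.py g wrist
```

```text
clock: 13.32
tcp_pos: [0.624, 0.1046, 0.1039]
tool_rot: [-0.962, -1.527, 1.516]
contact_force: [2.5, 4.4, -8.1]
grip_width: 0.159
t 13.3167 z 0.1039 r 0.0457 dialang by pos -1.19 by jaw -1.194 jaw 0.159 F [ 2.5  4.4 -8.1] M [ 0.44 -0.47 -0.33] q6 2.751
```

View pics/g_wrist.png

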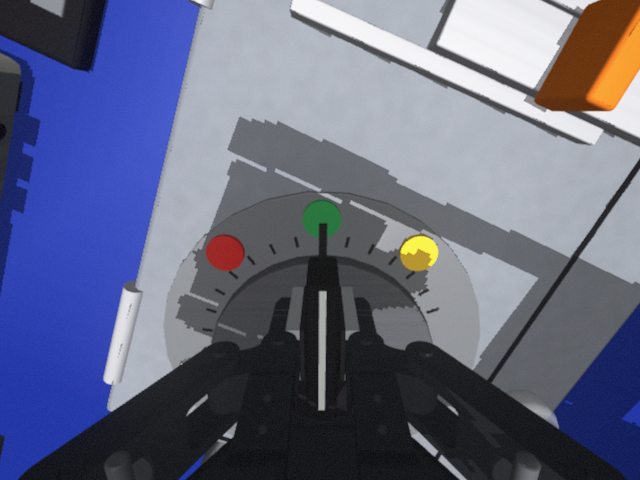

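The needle at (322,228) is centred on the green disc at (321,218). I rest, release gently, then lift.

```bash
python3 -m creep '[{"dx":0,"dy":0,"dz":0,"spin":0,"jaw":8},{"dx":0,"dy":0,"dz":0,"spin":0,"jaw":8},{"dx":0,"dy":0,"dz":0,"spin":0,"jaw":8},{"dx":0,"dy":0,"dz":0,"spin":0,"jaw":8},{"dx":0,"dy":0,"dz":0,"spin":0,"jaw":8},{"dx":0,"dy":0,"dz":0,"spin":0,"jaw":8},{"dx":0,"dy":0,"dz":0,"spin":0,"jaw":8},{"dx":0,"dy":0,"dz":0,"spin":0,"jaw":8},{"dx":0,"dy":0,"dz":0,"spin":0,"jaw":8},{"dx":0,"dy":0,"dz":0,"spin":0,"jaw":8},{"dx":0,"dy":0,"dz":0,"spin":0,"jaw":8},{"dx":0,"dy":0,"dz":0,"spin":0,"jaw":8}]'; python3 -m creep '[{"dx":0,"dy":0,"dz":0,"spin":0,"jaw":8},{"dx":0,"dy":0,"dz":0,"spin":0,"jaw":8},{"dx":0,"dy":0,"dz":0,"spin":0,"jaw":25},{"dx":0,"dy":0,"dz":0,"spin":0,"jaw":40},{"dx":0,"dy":0,"dz":0,"spin":0,"jaw":40},{"dx":0,"dy":0,"dz":0,"spin":0,"jaw":40},{"dx":0,"dy":0,"dz":0,"spin":0,"jaw":40},{"dx":0,"dy":-20,"dz":0,"spin":0,"jaw":40},{"dx":0,"dy":-50,"dz":0,"spin":0,"jaw":40},{"dx":0,"dy":-80,"dz":0,"spin":0,"jaw":40},{"dx":0,"dy":-80,"dz":0,"spin":0,"jaw":40},{"dx":0,"dy":-80,"dz":0,"spin":0,"jaw":40}]' ; python3 arc.py;  python3 pic.py h wrist scene
```

```text
clock: 14.37
tcp_pos: [0.624, 0.1046, 0.1039]
tool_rot: [-0.962, -1.527, 1.517]
contact_force: [2.6, 4.2, -7.3]
grip_width: 0.158
clock: 15.37
tcp_pos: [0.6259, 0.1039, 0.1863]
tool_rot: [-0.966, -1.531, 1.516]
contact_force: [0.3, 0.1, -1.0]
grip_width: 0.467
t 15.3667 z 0.1863 r 0.0472 dialang by pos -1.16 by jaw -1.193 jaw 0.467 F [ 0.3  0.1 -1. ] M [-0.03  0.03 -0.01] q6 2.751
```

View pics/h_wrist.png

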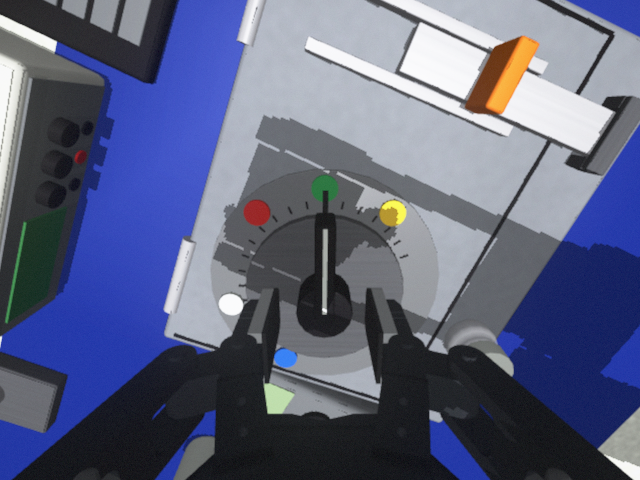

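View pics/h_scene.png

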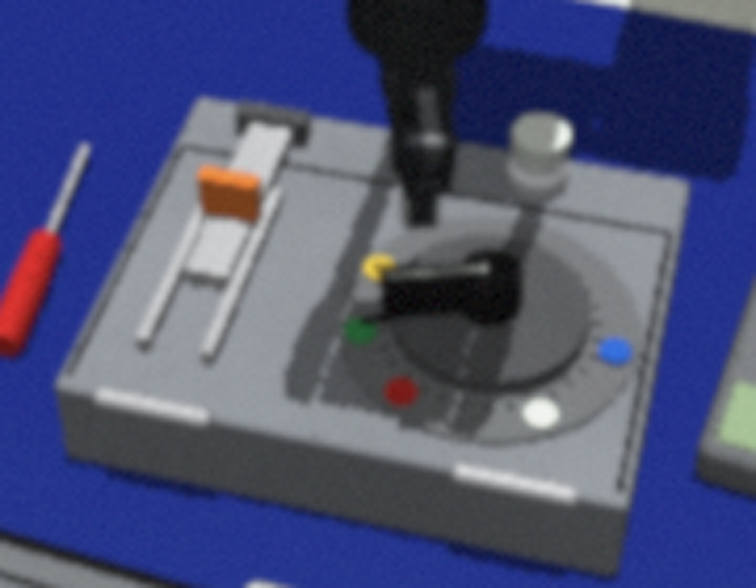

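The dial rests on green: needle (325,195) on green (325,188), with the gripper clear. Next I shut the fingers, turn the jaws along the case's y and move over the front side of the tab.

```bash
cat > g2.py <<'E'
import sys
from plan import *
def W(x,y,z):
    c,s_=np.cos(v[2]),np.sin(v[2]); return np.array([v[0]+c*x-s_*y,v[1]+s_*x+c*y,z])
x,z=float(sys.argv[1]),float(sys.argv[2])
rel=p-W(0,0,0); c,s_=np.cos(v[2]),np.sin(v[2])
print("t",s["clock"],"case xy",(c*rel[0]+s_*rel[1]).round(4),(-s_*rel[0]+c*rel[1]).round(4),"z",p[2].round(4),"F",s["contact_force"].round(1),"q6",s["q"][5].round(3),"jaw",s["grip_width"])
print(go(W(x,-.11,z),v[2]-np.pi/2))
q=imaging.camera("wrist")
r=cen(q,"bolt_tab");print(r, proj(q,W(-.0165,-.11,.118)).round(1))
for dx,dy in [(-.006,-.02),(-.006,.02),(.006,-.02),(.006,.02)]: print(proj(q,W(-.0165+dx,-.11+dy,.118)).round(1),end=" ")
E
python3 g2.py -0.046 0.186
```

```text
t 15.4667 case xy 0.0415 0.0267 z 0.1834 F [ 0.6  0.1 -0.3] q6 2.751 jaw 0.4684097472800366
(array([-94.8,  -3.5, 131.7]), np.float64(-1.1933433437564327))
(array([501.78798186,  84.95011338]), 0.95) [514.3  73.2]
[544.5  39.3] [504.3 113.4] [525.1  29.8] [485.9 105.1]
```

```bash
python3 -m creep '[{"dx":-95,"dy":-3,"dz":132,"spin":-1.19,"jaw":0},{"dx":-95,"dy":-3,"dz":132,"spin":-1.19,"jaw":0},{"dx":-95,"dy":-3,"dz":132,"spin":-1.19,"jaw":0},{"dx":-95,"dy":-3,"dz":132,"spin":-1.19,"jaw":0},{"dx":-95,"dy":-3,"dz":132,"spin":-1.19,"jaw":0},{"dx":-95,"dy":-3,"dz":132,"spin":-1.19,"jaw":0},{"dx":-95,"dy":-3,"dz":132,"spin":-1.19,"jaw":0},{"dx":-95,"dy":-3,"dz":132,"spin":-1.19,"jaw":0},{"dx":-95,"dy":-3,"dz":132,"spin":-1.19,"jaw":0},{"dx":-95,"dy":-3,"dz":132,"spin":-1.19,"jaw":0},{"dx":-95,"dy":-3,"dz":132,"spin":-1.19,"jaw":0},{"dx":-95,"dy":-3,"dz":132,"spin":-1.19,"jaw":0}]'; python3 g2.py -0.048 0.096; python3 pic.py i wrist side
```

```text
clock: 16.57
tcp_pos: [0.5431, -0.0381, 0.1837]
tool_rot: [-0.067, 2.207, -2.188]
contact_force: [-0.2, -0.1, -0.1]
grip_width: 0.003
t 16.5667 case xy -0.0474 -0.1101 z 0.1837 F [-0.2 -0.1 -0.1] q6 1.312 jaw 0.0030910773966974204
(array([-0. , 87.7,  0.7]), np.float64(-0.006082838658760359))
(array([321.65495327, 196.65707165]), 0.96) [321.6 205.9]
[353.6 215.1] [289.7 215.2] [354.  196.3] [289.  196.5]
```

View pics/i_wrist.png

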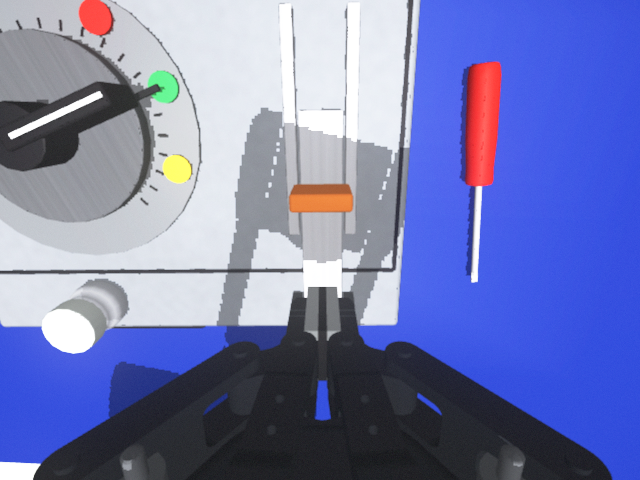

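View pics/i_side.png

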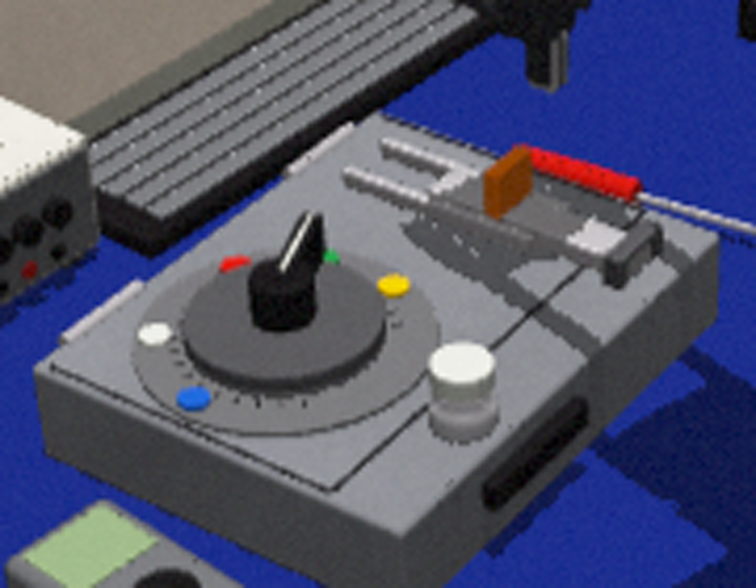

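In the wrist view the tab's top face spans rows 195–212, where 196–215 was predicted. The needle is on green at (163,87). Now I descend in front of the tab.

```bash
python3 -m creep '[{"dx":0,"dy":30,"dz":0,"spin":0,"jaw":0},{"dx":0,"dy":55,"dz":0,"spin":0,"jaw":0},{"dx":0,"dy":75,"dz":0,"spin":0,"jaw":0},{"dx":0,"dy":86,"dz":0,"spin":0,"jaw":0},{"dx":0,"dy":86,"dz":0,"spin":0,"jaw":0},{"dx":0,"dy":86,"dz":0,"spin":0,"jaw":0}]'; python3 g2.py 0.018 0.096
```

```text
clock: 17.27
tcp_pos: [0.543, -0.0373, 0.0983]
tool_rot: [-0.068, 2.207, -2.187]
contact_force: [-0.8, 0.0, 0.2]
grip_width: -0.001
t 17.2667 case xy -0.0475 -0.1094 z 0.0983 F [-0.8  0.   0.2] q6 1.31 jaw -0.0007598752967271408
(array([-65.5,   1.9,   0.3]), np.float64(-0.005198402330165219))
(array([320.41168197, 203.95669233]), 0.71) [321.1 262.7]
[372.1 276.7] [270.3 276.7] [373.5 248.3] [268.6 248.4]
```

```bash
python3 -m creep '[{"dx":-6,"dy":0,"dz":0,"spin":0,"jaw":0},{"dx":-12,"dy":0,"dz":0,"spin":0,"jaw":0},{"dx":-18,"dy":0,"dz":0,"spin":0,"jaw":0},{"dx":-24,"dy":0,"dz":0,"spin":0,"jaw":0},{"dx":-30,"dy":0,"dz":0,"spin":0,"jaw":0},{"dx":-36,"dy":0,"dz":0,"spin":0,"jaw":0},{"dx":-42,"dy":0,"dz":0,"spin":0,"jaw":0},{"dx":-48,"dy":0,"dz":0,"spin":0,"jaw":0},{"dx":-54,"dy":0,"dz":0,"spin":0,"jaw":0},{"dx":-60,"dy":0,"dz":0,"spin":0,"jaw":0},{"dx":-60,"dy":0,"dz":0,"spin":0,"jaw":0}]'; python3 g2.py 0.018 0.096
```

```text
clock: 18.28
tcp_pos: [0.6059, -0.0343, 0.0993]
tool_rot: [-0.063, 2.203, -2.186]
contact_force: [0.5, -0.1, -0.8]
grip_width: 0.001
t 18.2833 case xy 0.0156 -0.1101 z 0.0993 F [ 0.5 -0.1 -0.8] q6 1.336 jaw 0.0008051170643763891
(array([-2.4,  3.3, -0. ]), np.float64(-0.004876587841767144))
(array([318.69188086, 233.33357813]), 0.87) [320.3 389.9]
[364.4 400.5] [276.6 400.2] [365.3 379.3] [275.3 379. ]
```

```bash
python3 pic.py j wrist side; python3 -m creep '[{"dx":-1,"dy":0,"dz":0,"spin":0,"jaw":0},{"dx":-2,"dy":0,"dz":0,"spin":0,"jaw":0},{"dx":-3,"dy":0,"dz":0,"spin":0,"jaw":0},{"dx":-3,"dy":0,"dz":0,"spin":0,"jaw":0}]'; python3 g2.py 0.018 0.096
```

```text
clock: 18.82
tcp_pos: [0.6074, -0.0345, 0.0994]
tool_rot: [-0.064, 2.203, -2.187]
contact_force: [-3.0, -0.7, 1.8]
grip_width: -0.003
t 18.8167 case xy 0.017 -0.1104 z 0.0994 F [-3.  -0.7  1.8] q6 1.337 jaw -0.0032872797807697324
(array([-1. ,  3.4, -0.3]), np.float64(-0.005059291980609171))
(array([318.00764551, 233.19327524]), 0.84) [319.7 392.1]
[363.5 402.6] [276.2 402.3] [364.5 381.5] [274.9 381.3]
```

View pics/j_wrist.png

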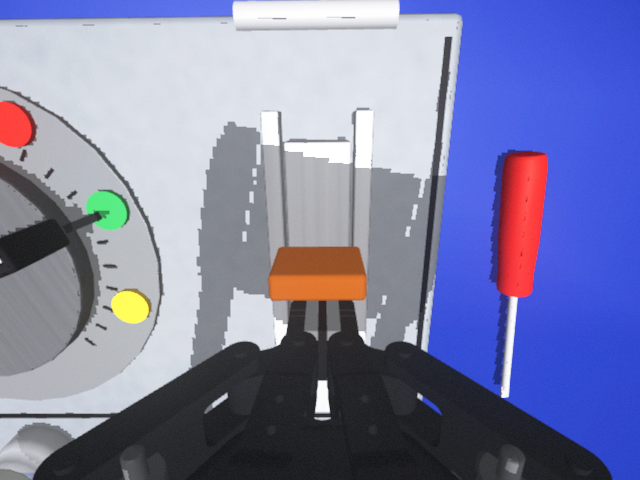

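View pics/j_side.png

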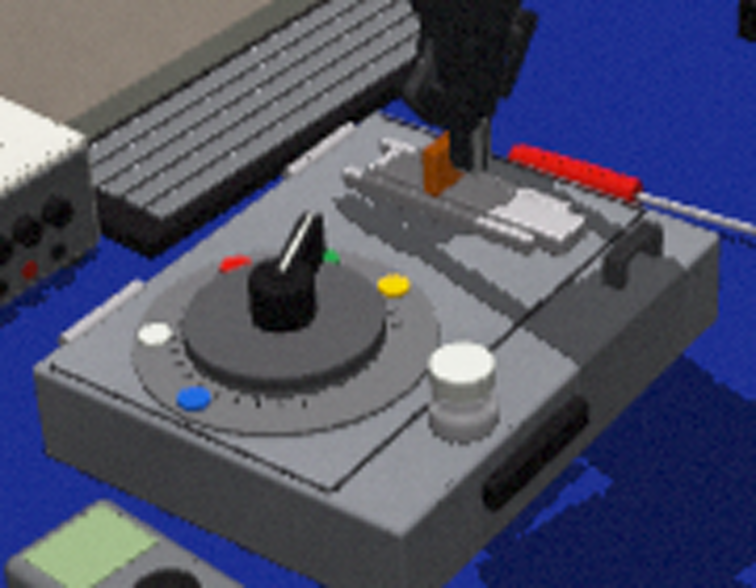

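The bolt is nearly open and the needle is still on green at (105,212). I press on gently until it meets the stop.

```bash
python3 -m creep '[{"dx":-2,"dy":0,"dz":0,"spin":0,"jaw":0},{"dx":-4,"dy":0,"dz":0,"spin":0,"jaw":0},{"dx":-4,"dy":0,"dz":0,"spin":0,"jaw":0},{"dx":-4,"dy":0,"dz":0,"spin":0,"jaw":0}]'; python3 g2.py 0.018 0.096
```

```text
clock: 19.25
tcp_pos: [0.6093, -0.0342, 0.0991]
tool_rot: [-0.069, 2.206, -2.188]
contact_force: [-8.0, -0.5, 5.1]
grip_width: -0.003
t 19.25 case xy 0.0189 -0.1102 z 0.0991 F [-8.  -0.5  5.1] q6 1.339 jaw -0.0027708866492794975
(array([ 0.9,  3.1, -0.2]), np.float64(-0.0048146417833603294))
(array([318.4864535 , 233.51444146]), 0.58) [320.1 395.9]
[363.7 406.3] [276.7 406. ] [364.7 385.5] [275.4 385.2]
```

```bash
python3 -m creep '[{"dx":-3,"dy":0,"dz":0,"spin":0,"jaw":0},{"dx":-5,"dy":0,"dz":0,"spin":0,"jaw":0},{"dx":-6,"dy":0,"dz":0,"spin":0,"jaw":0},{"dx":-6,"dy":0,"dz":0,"spin":0,"jaw":0}]'; python3 g2.py 0.018 0.096
```

```text
clock: 19.68
tcp_pos: [0.6092, -0.0338, 0.0984]
tool_rot: [-0.083, 2.211, -2.193]
contact_force: [-16.5, -3.2, 11.3]
grip_width: 0.001
t 19.6833 case xy 0.0189 -0.1098 z 0.0984 F [-16.5  -3.2  11.3] q6 1.341 jaw 0.0005688806145386166
(array([0.8, 2.4, 0.2]), np.float64(-0.004204232907452088))
(None, 0) [320.8 396.8]
[364.6 407.1] [277.4 406.7] [365.6 386.6] [276.1 386.2]
```

The tool has stalled against the stop: the force rose from 8 to 16 N with no movement, at the expected position. I back off, lift and check.

```bash
python3 -m creep '[{"dx":6,"dy":0,"dz":0,"spin":0,"jaw":0},{"dx":14,"dy":0,"dz":0,"spin":0,"jaw":0},{"dx":20,"dy":0,"dz":0,"spin":0,"jaw":0},{"dx":20,"dy":-30,"dz":0,"spin":0,"jaw":0},{"dx":20,"dy":-70,"dz":0,"spin":0,"jaw":0},{"dx":20,"dy":-100,"dz":0,"spin":0,"jaw":0},{"dx":40,"dy":-120,"dz":0,"spin":0,"jaw":0},{"dx":70,"dy":-120,"dz":0,"spin":0,"jaw":0},{"dx":70,"dy":-120,"dz":0,"spin":0,"jaw":0},{"dx":70,"dy":-120,"dz":0,"spin":0,"jaw":0},{"dx":70,"dy":-120,"dz":0,"spin":0,"jaw":0}]'; python3 g2.py 0.018 0.096; python3 pic.py k wrist side scene
python3 - <<'E'
from g2 import W
from h import *
import numpy as np
E
cat > chk.py <<'E'
from h import *
v=np.load("pose.npy")
for n in("scene","side"):
    q=imaging.camera(n); o=v[9:11] if n=="scene" else v[11:13]
    r=cen(q,"bolt_tab")
    if r[0] is not None:
        X=onz(q,r[0]-o,.1); d=X[:2]-v[:2]; c,s=np.cos(v[2]),np.sin(v[2]); print(n,r[1],"tab case xy",c*d[0]+s*d[1],-s*d[0]+c*d[1])
E
python3 chk.py
```

```text
clock: 20.7
tcp_pos: [0.5424, -0.0387, 0.2199]
tool_rot: [-0.08, 2.21, -2.192]
contact_force: [0.1, 0.3, 0.1]
grip_width: -0.002
t 20.7 case xy -0.0481 -0.1107 z 0.2199 F [0.1 0.3 0.1] q6 1.313 jaw -0.001657369051965993
(array([-6.820e+01,  1.228e+02,  1.000e-01]), np.float64(-0.004452010924287819))
(array([320.67895434, 127.45825804]), 0.69) [321.2 190.6]
[349.  198.7] [293.6 198.8] [349.4 182.3] [293.1 182.4] scene 0.85 tab case xy 0.036667737445209896 -0.1039147612662398
side 0.6 tab case xy 0.002742853144606975 -0.09652232273077374Traceback (most recent call last):
  File "<stdin>", line 1, in <module>
  File "g2.py", line 5, in <module>
    x,z=float(sys.argv[1]),float(sys.argv[2])
              ~~~~~~~~^^^
IndexError: list index out of range
```

View pics/k_wrist.png

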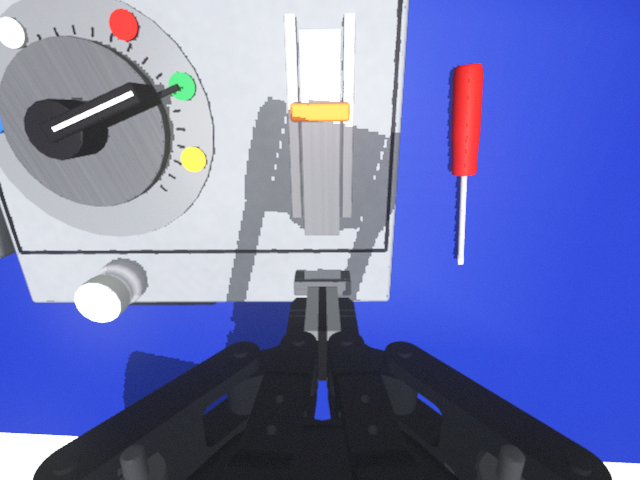

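View pics/k_scene.png

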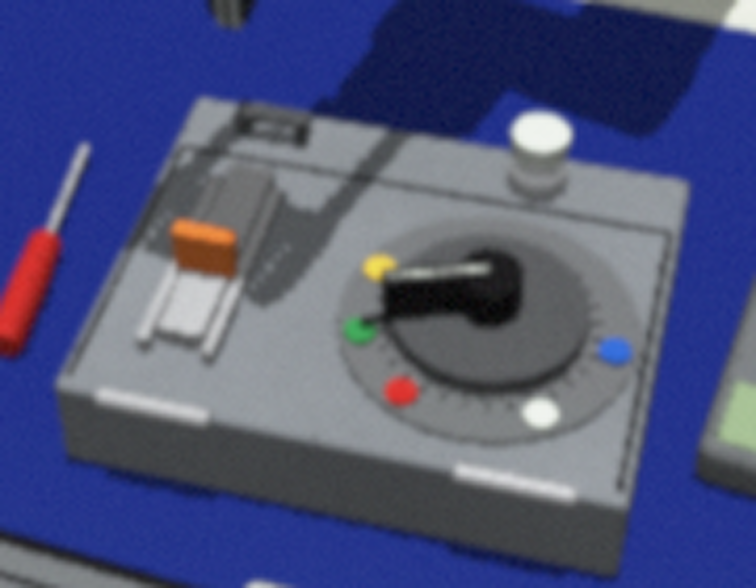

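The needle is on green and the bolt is out of the keeper. The two mask estimates disagree (x 37 mm against 3 mm), so I check by hand-picked pixels.

```bash
cat > chk2.py <<'E'
from h import *
v=np.load("pose.npy")
def case(X):
    d=X[:2]-v[:2]; c,s=np.cos(v[2]),np.sin(v[2]); return (c*d[0]+s*d[1]).round(4),(-s*d[0]+c*d[1]).round(4)
q=imaging.camera("scene")
print("scene",case(onz(q,(np.array([205,231])+.5)/4.2-.5+[240,200]-v[9:11],.118)))
q=imaging.camera("wrist")
print("wrist top centre",case(onz(q,(321,113),.118)), "front edge",case(onz(q,(321,121),.118)),"back",case(onz(q,(321,105),.118)))
E
python3 chk2.py
```

```text
scene (np.float64(0.0337), np.float64(-0.1094))
wrist top centre (np.float64(0.0353), np.float64(-0.1099)) front edge (np.float64(0.0302), np.float64(-0.1099)) back (np.float64(0.0403), np.float64(-0.11))
```

View pics/k_side.png

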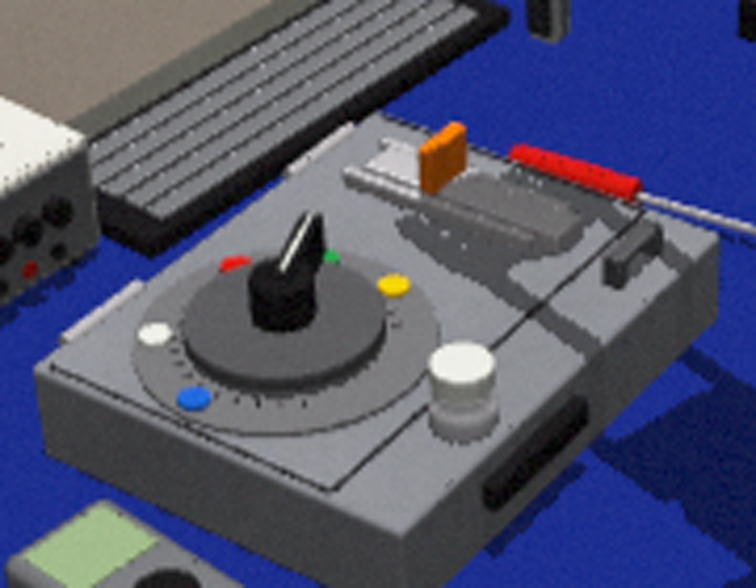

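The tab is at case x 34–35 mm, and fully open is 35 mm. The side view shows the bystanders undisturbed. The side mask centre was off, probably because the mask also took in the flat bolt. I hand in.

```bash
python3 -c "
from cell import order,sense
print(order.job_done(), sense()['clock'])"
```

```text
the job is handed in; nothing more can be done
the job is handed in; nothing more can be done
```

The case is unlocked and the job was handed in at about 21 s, well under the 72 s limit.

- **Dial:** I pinched the fin and turned it right to red (about -0.50 rad), left to blue (about 1.51 rad), then right to green (about -1.19 rad). It rested for over a second on each, and the wrist camera showed the needle centred on the disc every time.
- **Bolt:** I pushed the tab with shut fingers until it met the stop. The tool stopped moving while the force along the push rose from 8 to 16.5 N. I then backed off and lifted clear.

**Last checks:**
- **Tab position:** the tab is at case x 34–35 mm by hand-picked pixels in the scene and wrist pictures; fully open is 35 mm.
- **Needle and contact:** the needle is still on green, and the contact force is about 0 N.
- **Bystanders:** the jar and screwdriver look unmoved in the last pictures. The multimeter shows only in part there but looks unmoved too. I did not check the bin, bottle and tray, but the arm made no contact on that side.
- **Disagreement:** the tab mask from the side camera put it at x 3 mm. I took this as an error, since the mask seems to have included the flat bolt, and the side picture itself shows the bolt open.

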